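# Unlock a loaded bayonet dish and lift it off level

### The job

The ground stone ball lies in the open plastic tub: lift it out and set it gently in the middle of the shallow metal dish, which is still locked on its bench stand so that it cannot tip while it is loaded. Then take the dish by the upright grip at its rim, turn it a quarter turn anticlockwise (seen from above) to free its bayonet pins, and lift it straight up off the stand without tilting it. Finish while holding the dish by its grip, level and still, a hand's breadth above the stand, with the ball resting in its middle; leave the tub standing and the cork block, tape roll and rough stone alone.

Things in the scene. Friction and masses are not known exactly. Their poses are not given: they have to be found in the camera images.
- ball_center (a point): Centre of the loose polished stone ball: light stone, a true sphere 44 mm in diameter, about 120 g. It starts on the floor of the tub (centre 25 mm above the bench), at most 12 mm across and 20 mm along from the tub's middle. The point's axes roll with the ball and mean nothing.
- tub: Open-topped plastic tub, loose, about 0.3 kg, 104 x 171 x 56 mm over its rim; inside, its floor is 86 mm (own x) by 152 mm (own y) and lies 3 mm above the bench; walls 3 to 4 mm thick, rim 56 mm high. Origin: centre of its underside, z up, y along its long side. Only the ball is in it.
- stand: Bench stand, fixed: round foot 112 mm wide, on it a turned steel head 72 mm wide whose flat top is 50 mm above the bench. Origin: centre of its underside, on the upright axis about which the dish turns; z up. The locked dish has its grip at the stand's +y (roughly to the robot's left, up to 0.4 rad either way); turned a quarter anticlockwise the grip is at the stand's -x.
- stand_mouth (a point): Centre of the bayonet mouth in the stand's top, 50 mm above the bench, axes as the stand's. Mouth 42 mm wide, collar 6.5 mm thick, slots at +y and -y. Hard stops end the turn about 5 degrees past the exact quarter turn and about 5 degrees before the locked position; the pins come up through the slots within about 12 degrees of the quarter turn, and are held under the collar elsewhere.
- dish: Shallow round metal dish, loose, about 0.2 kg, 126 mm wide. Inside, a 7 degree cone runs down to an 8 mm drain hole in the middle, where the ball settles; lip 16 mm above the flat underside. Below: boss 36 mm wide, 16 mm deep, two pins at +x and -x (tips 27 mm off the axis), about 3 mm play in the stand. Origin: centre of the underside, which rests on the stand's top; z up, y towards the grip.
- dish_grip (a point): Point in the upright grip at the dish's rim: 74 mm off the dish's axis along its +y, 48 mm above its underside (98 mm above the bench when seated). The grip is a flat upright plate, 12 mm thick along the dish's y, 40 mm wide along its x, with a round top 66 mm above the underside. Pinch it across its thickness from above, firmly (50 N or more: the dish hangs off to one side); 46 mm clear to the ball.
- dish_middle (a point): Where the ball's centre is when it rests in the middle of the dish: on the dish's axis, 26.5 mm above its underside (76.5 mm above the bench when seated). Moves with the dish, same axes.
- cork_block: Bystander: loose cork block with a flat top, 61 x 96 x 33 mm; origin at the centre of its underside.
- tape_roll: Bystander: roll of tape lying flat, 103 mm wide, 25 mm high; origin at the centre of its underside.
- rough_stone: Bystander: irregular pale stone sample, 40 x 60 x 32 mm; origin at the centre of its underside.
Things that resemble listed ones, but are neither listed nor needed, are in the scene too. What is shaped like the part that bears ball_center but pink or purple is not meant.

How it is judged:
On the way, in this order (a step that is already met when the one before it is completed fails the run):
1. the ball is lifted clear of the tub (height (world z) of ball_center above 0.09 m), for 0.1 s.
2. the ball rests in the middle of the dish, let go, while the dish is still locked on the stand (horizontal distance between ball_center and dish_middle below 0.01 m and distance between ball_center and dish_middle below 0.012 m and contact force between ball and the fingers below 0.05 N and linear speed of ball below 0.03 m/s and y of dish_grip in the frame of stand above 0.065 m and z of dish in the frame of stand below 0.056 m), for 0.3 s.
3. the dish, still seated on the stand, is turned a quarter turn anticlockwise with the ball in its middle (y of dish_grip in the frame of stand below 0.018 m and x of dish_grip in the frame of stand below -0.065 m and z of dish in the frame of stand below 0.056 m and distance between ball_center and dish_middle below 0.012 m), for 0.1 s.
At the end, for the whole second after the job is handed in: The dish is held still by its grip (grasp within 50 mm of dish_grip), underside 50 to 250 mm above the stand's top, axes within 50 mm, level within 4.5 degrees, off the stand; the ball rests untouched, still, within 10 mm of the dish's middle; the tub stands upright (z of dish in the frame of stand above 0.1 m and height (world z) of dish below 0.3 m and horizontal distance between dish and stand below 0.05 m and angle between dish's own z axis and vertical below 0.08 rad and horizontal distance between ball_center and dish_middle below 0.01 m and distance between ball_center and dish_middle below 0.012 m and contact force between ball and the fingers below 0.05 N and contact force between the fingers and dish above 2 N and distance between the grasp point and dish_grip below 0.05 m and contact force between dish and stand below 0.05 N and linear speed of dish below 0.02 m/s and angular speed of dish below 0.1 rad/s and linear speed of ball below 0.03 m/s and angle between tub's own z axis and vertical below 0.1 rad); the arm keeps its last pose, push and grip.
It fails at once if the dish is tilted by more than 8 degrees (angle between dish's own z axis and vertical above 0.14 rad).
It fails at once if the ball is dropped: it moves faster than 0.5 m/s (a fall of about 13 mm) with no finger on it (linear speed of ball above 0.5 m/s and contact force between ball and the fingers below 0.02 N).
It fails at once if the ball is pressed hard into the dish (over 25 N) (contact force between ball and dish above 25 N).
It fails at once if the tub is shoved away (over 50 mm) or tipped (distance of tub from where it was at the start of the episode above 0.05 m or angle between tub's own z axis and vertical above 0.35 rad).
It fails at once if a bystander is moved by more than 20 mm (distance of any of cork_block, tape_roll, rough_stone from where it was at the start of the episode above 0.02 m).
It also fails if it takes over 58 s, if anything falls off the work surface, if the arm or the gripper's body presses on something with over 40 N, if the wrist force passes 120 N, or if a joint passes its speed limit or range.

### The arm

A 7-joint arm with a two-finger parallel gripper is mounted at the origin on a cart in front of the work surface, level with it; the furniture and walls round the work are solid. World frame = base frame: x ahead of the robot, y to its left, z up, the work surface at z = 0. Lengths are in m, angles in rad, forces in N, time in s.
With the tool pointing down it reaches from about 0.425 to 0.825 m from the base axis. Payload 3.6 kg.
Tool frame: the origin (TCP) lies between the finger pads; the fingertips stand 8 mm ahead of it and the grasp point (between the pads) lies 11 mm behind it; z points along the fingers, y is the direction in which the jaws open and shut (so a half turn about z gives the same grasp; the last joint's range is limited). The gripper opens to 85 mm and grips with 20 to 120 N. Pads are 22 mm wide; open, the fingers measure 114 mm over their backs; the gripper's body (76 mm by 85 mm) begins 54 mm behind the grasp point. The pads swing forward as they close: fully open they stand 13 mm farther back than shut.
Start: joints at [1.157, 0.615, -0.013, 1.423, 0.008, 1.103, -0.04], TCP at [0.246, -0.602, 0.239] pointing down, gripper open.
Joint ranges: [-3.12, 3.12], [-0.3, 2.06], [-1.34, 1.32], [0.26, 2.42], [-1.36, 4.5], [0.01, 1.98], [-2.84, 2.84]. Speed limits (rad/s): [2.79, 2.79, 3.14, 3.14, 3.14, 3.14, 3.14].

### API

Orientations are given as a unit quaternion [w, x, y, z].
In Python, from bench import * gives the robot as it stands.
- The arm moves only by the shell command python3 -m pendant 'ROWS' [FORCE]. ROWS is JSON, a list that holds one entry, the list of rows, each a list of 7 numbers: the shift along the tool's x, y, z in mm, then the turn, a rotation vector about the tool's x, y, z in degrees, then the gripper command: -1 is fully open, 1 is shut, values between are in proportion. In form: [[[tx, ty, tz, ax, ay, az, gripper], ...]]. A call has 1 to 12 rows; each row shifts and turns the commanded pose from where the row before left it, along the tool's axes as they then stand; what a row does not reach is not made up. A row lasts 1/8 s, in which the tool goes at most 62.5 mm and 10.7 degrees, less where a joint would pass 70% of its speed; a pose out of reach is approached as far as the arm can. A call is refused whole if a number of a shift passes 62.5 or a number of a turn 10.7, either way. A call with a gripper value outside its range is refused whole. The fingers move at their own pace and stop on an object; FORCE is the grip in N (left out, the last holds). Time passes only in rows, so rows that do not move let the fingers close. It gives the time, the measured TCP pose, the force and the opening at its end, in the units of the state.
- sense(): the state, without advancing time (a new reading comes with each control period).
- grab_frame(name): name is "side" or "top"; returns the picture (400x640x3 uint8, red, green, blue); there is no depth.
- camera_model(name): a dict with "K" (3x3 intrinsics, pixels), "dist_coeffs" ([k1, k2, p1, p2, k3] as OpenCV has them; the pictures are not rectified), "cam_to_world" (4x4, takes a point from camera to world coordinates). Camera axes: x right, y up, looking along -z (the intrinsics and any distortion apply to the point x, -y, -z); pixel columns grow to the right and rows downward; lengths in m; the calibration is good to about 2 mm. A picture is of the moment at which its call begins. camera_model takes no time and is no camera call.
- finish_job(): hands the job in, once; it reports no verdict.
The state is a dict: "time": time; "q": joint angles; "qd": joint speeds; "effort": joint torques, N m; "tool_pos": TCP position; "ee_rot": TCP orientation; "force": force on the tool from outside, world axes, zero at the start; "ft_torque": the same for the moment, N m; "opening": opening from 0.0 (shut) to 1.0 (fully open).
Only numpy, scipy, OpenCV 4.12 (cv2) and the standard library are available. Lean on these libraries where they do the work, as an engineer would, in place of code of your own. Each camera call takes 0.05 s, during which the arm holds its last target.

## Working session

There is one attempt and no reset: what is moved stays moved. The work goes in short steps, Python scripts to look and compute and a shell command to move; the robot and the scene stay as the last step left them, time stands still between calls to the robot, and variables do not carry over. Pictures are saved under pics/ and viewed, and the job is handed in when it is done.

```bash
mkdir -p pics; ls
python3 - <<'E'
from bench import *
import cv2
for n in("side","top"):
    im=grab_frame(n); cv2.imwrite(f"pics/{n}0.png",im[:,:,::-1]); m=camera_model(n); print(n,m)
print(sense())
E
```

```text
pics
side {'K': array([[401.00149575,   0.        , 316.68039765],
       [  0.        , 401.00149575, 205.55401148],
       [  0.        ,   0.        ,   1.        ]]), 'dist_coeffs': array([-0.0296616,  0.       ,  0.       ,  0.       ,  0.       ]), 'cam_to_world': array([[-0.85377312,  0.26179623, -0.450038  ,  0.19261754],
       [-0.52029363, -0.39725124,  0.75596692,  0.75510109],
       [ 0.01913113,  0.87957614,  0.47537334,  0.56672158],
       [ 0.        ,  0.        ,  0.        ,  1.        ]])}
top {'K': array([[363.78738495,   0.        , 315.25365993],
       [  0.        , 363.78738495, 203.69337394],
       [  0.        ,   0.        ,   1.        ]]), 'dist_coeffs': array([-0.04715546,  0.        ,  0.        ,  0.        ,  0.        ]), 'cam_to_world': array([[-0.02430179,  0.98717671, -0.15777063,  0.48321009],
       [-0.99958571, -0.02155982,  0.01906801, -0.01977752],
       [ 0.01542199,  0.15816865,  0.98729167,  0.99091442],
       [ 0.        ,  0.        ,  0.        ,  1.        ]])}
{'time': 0.1, 'q': array([ 1.15645529,  0.61584889, -0.01259248,  1.42474964,  0.00814497,
        1.10343009, -0.04038044]), 'qd': array([-4.26414792e-04, -3.79037004e-03,  5.00452393e-05, -4.90098848e-03,
       -1.21449135e-04,  2.18230668e-04, -6.54580107e-04]), 'effort': array([ 7.52762353e-04, -4.70382893e+01,  2.59858612e-01, -1.71570003e+01,
        1.00271328e-02,  5.92122306e-03, -2.28437335e-05]), 'tool_pos': array([ 0.24555386, -0.60109751,  0.2382333 ]), 'ee_rot': array([-1.16128327e-03,  9.81247300e-01,  1.92749355e-01, -2.71452551e-04]), 'force': array([-0.4690135 , -0.2530314 ,  0.76164896]), 'ft_torque': array([0.00907694, 0.07092861, 0.01227057]), 'opening': 0.9964338438694773}
```

View pics/top0.png

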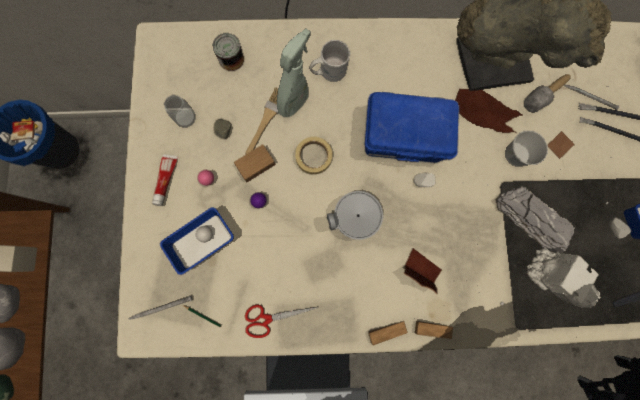

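View pics/side0.png

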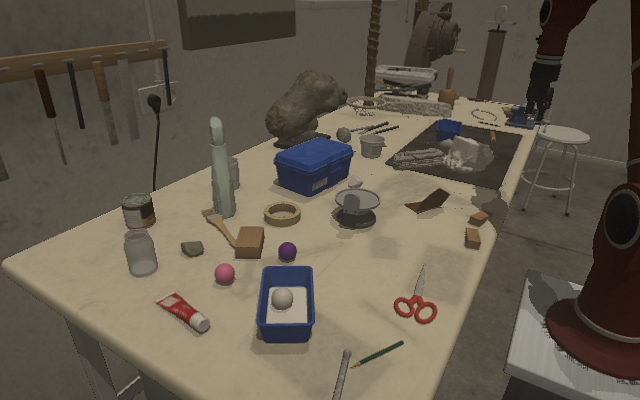

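The top view shows three balls: light at (205,233) in the blue tub, pink at (206,177) and purple at (258,200). The light one in the tub fits, and the other two are excluded by colour. The dish is at (358,215) with its grip at (333,220). I'll confirm these in enlarged crops.

Run:
```python
import cv2
t=cv2.imread("pics/top0.png"); s=cv2.imread("pics/side0.png")
cv2.imwrite("pics/c1.png",cv2.resize(t[180:290,150:250],None,fx=5,fy=5,interpolation=cv2.INTER_CUBIC))
cv2.imwrite("pics/c2.png",cv2.resize(t[180:250,310:400],None,fx=8,fy=8,interpolation=cv2.INTER_CUBIC))
cv2.imwrite("pics/c3.png",cv2.resize(s[175:355,240:400],None,fx=3.3,fy=3.3,interpolation=cv2.INTER_CUBIC))
```

```text
(no output)
```

View pics/c1.png

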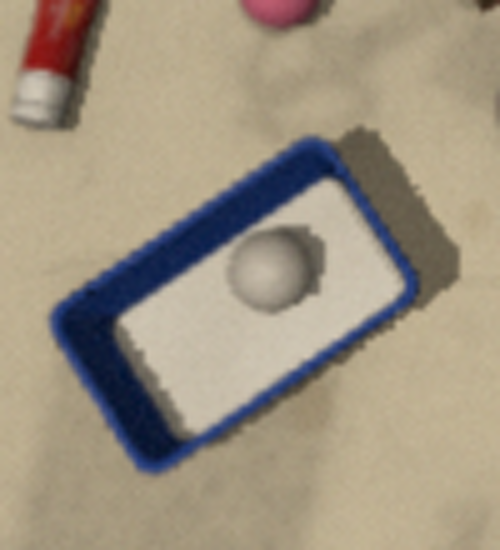

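View pics/c2.png

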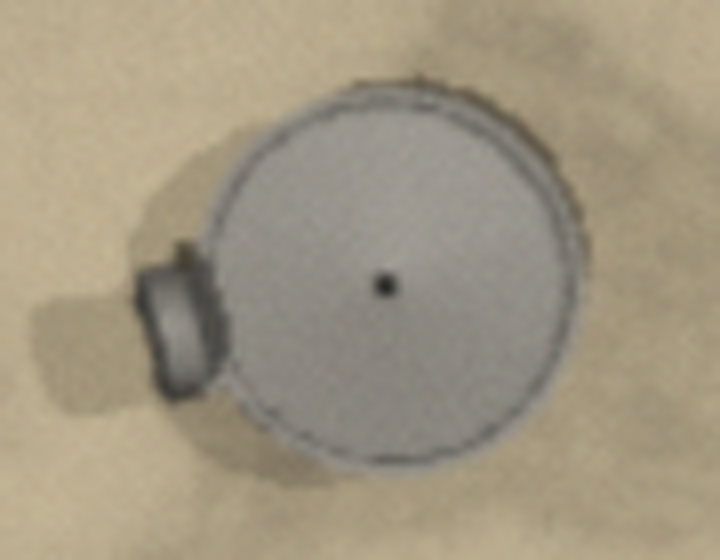

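View pics/c3.png

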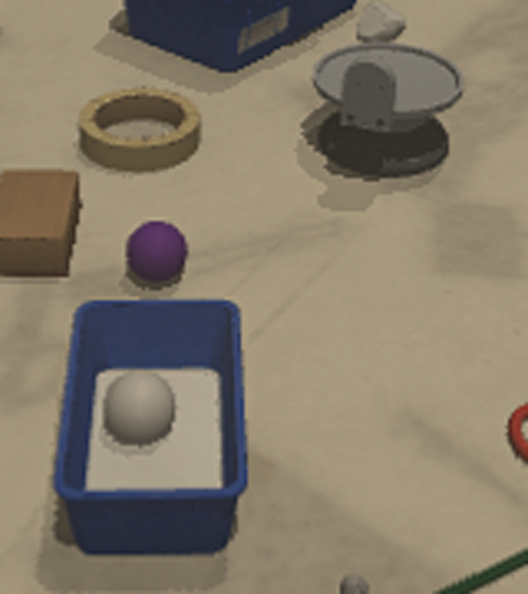

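```bash
cat > h.py <<'E'
from bench import *
import numpy as np, cv2
from scipy.spatial.transform import Rotation as R
def ray(n,u,v):
    m=camera_model(n); p=cv2.undistortPoints(np.array([[[u,v]]],float),m["K"],m["dist_coeffs"])[0,0]
    T=m["cam_to_world"]; d=T[:3,:3]@np.array([p[0],-p[1],-1.]); return T[:3,3],d/np.linalg.norm(d)
def atz(n,u,v,z):
    o,d=ray(n,u,v); return o+d*(z-o[2])/d[2]
def proj(n,P):
    m=camera_model(n);T=m["cam_to_world"];q=T[:3,:3].T@(np.array(P)-T[:3,3]);q=np.array([[[q[0],-q[1],-q[2]]]])
    return cv2.projectPoints(q,np.zeros(3),np.zeros(3),m["K"],m["dist_coeffs"])[0].ravel()
def tri(a,b):
    (o1,d1),(o2,d2)=ray("top",*a),ray("side",*b)
    s=np.linalg.lstsq(np.c_[d1,-d2],o2-o1,rcond=None)[0]; p,q=o1+d1*s[0],o2+d2*s[1]
    return (p+q)/2,np.linalg.norm(p-q)
E
python3 - <<'E'
from h import *
np.set_printoptions(precision=4,suppress=True)
print("ball tri",tri((204,233.8),(281.8,298.6)),"z", atz("top",204,233.8,.025),atz("side",281.8,298.6,.025))
for c in [(315,140),(55,318),(152,470),(417,285)]: print("rim",atz("top",150+c[0]/5,180+c[1]/5,.056))
h=atz("top",358.25,215.6,.055);g=atz("top",332.5,220.6,.113)
print("hole",h,"rimc", atz("top",310+395/8,180+278/8,.066),atz("side",357.6,199.8,.066),"griptop",g,np.linalg.norm((g-h)[:2]))
d=g-h; print("grip dir deg",np.degrees(np.arctan2(d[1],d[0])))
print("griptop tri",tri((332.5,220.6),(240+368/3.3,175+64/3.3)))
print(R.from_quat(sense()["ee_rot"][[1,2,3,0]]).as_matrix())
E
```

```text
ball tri (array([0.5636, 0.26  , 0.0211]), np.float64(0.0003743947229090347)) z [0.5631 0.2588 0.025 ] [0.5611 0.2636 0.025 ]
rim [0.6271 0.2279 0.056 ]
rim [0.5376 0.3602 0.056 ]
rim [0.4599 0.3079 0.056 ]
rim [0.5507 0.1741 0.056 ]
hole [ 0.599  -0.1488  0.055 ] rimc [ 0.5998 -0.1503  0.066 ] [ 0.591  -0.1303  0.066 ] griptop [ 0.581  -0.0776  0.113 ] 0.07345323473034814
grip dir deg 104.17232803323638
griptop tri (array([ 0.5834, -0.0773,  0.1066]), np.float64(0.0035106501371938823))
[[ 0.9257  0.3783 -0.001 ]
 [ 0.3783 -0.9257  0.0022]
 [-0.0001 -0.0024 -1.    ]]
```

```bash
cat > ov.py <<'E'
from h import *
def ov(n,im,C,gdir,zs=.05):
    a=np.linspace(0,2*np.pi,60)
    g=np.array([np.cos(gdir),np.sin(gdir)]);t=np.array([-g[1],g[0]])
    im=cv2.resize(im,None,fx=4,fy=4,interpolation=cv2.INTER_CUBIC)
    def d(P,c):
        u=proj(n,P)*4+1.5; cv2.circle(im,(int(round(u[0])),int(round(u[1]))),1,c,-1)
    for k in a: d([C[0]+.063*np.cos(k),C[1]+.063*np.sin(k),zs+.016],(0,0,255))
    for k in a: d([C[0]+.056*np.cos(k),C[1]+.056*np.sin(k),zs-.05],(255,0,0))
    for r in (.068,.080):
        for k in np.linspace(-.02,.02,20):
            z=.046+np.sqrt(max(0,.02**2-k*k)); p=C[:2]+g*r+t*k; d([*p,zs+z],(0,255,0))
    return im
E
python3 - <<'E'
from ov import *
C=np.array([.599,-.1495]); gd=np.radians(104.2)
for n,w in (("top",(300,170)),("side",(310,160))):
    im=ov(n,cv2.imread(f"pics/{n}0.png"),C,gd)
    # ball
    for k in np.linspace(0,6.28,40):
        o=camera_model(n)["cam_to_world"]; P=np.array([.5631,.2588,.025])+.022*(o[:3,0]*np.cos(k)+o[:3,1]*np.sin(k)); u=proj(n,P)*4+1.5; cv2.circle(im,(int(u[0]),int(u[1])),1,(0,255,255),-1)
    x,y=w; cv2.imwrite(f"pics/o_{n}.png",im[y*4:y*4+400,x*4:x*4+480])
    if n=="side": cv2.imwrite("pics/o_ball.png",im[1040:1400,1000:1300])
E
```

```text
(no output)
```

View pics/o_top.png

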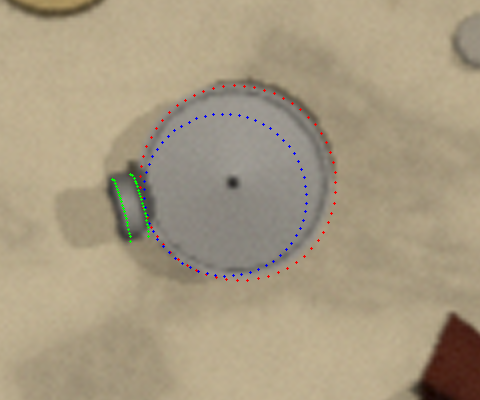

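View pics/o_side.png

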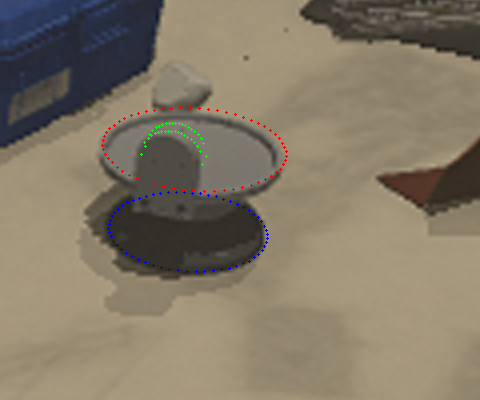

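View pics/o_ball.png

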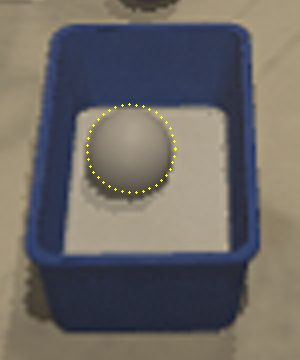

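Top view: the light ball is at (204,233.8) in the tub, which puts it about 18 mm along and 11 mm across from the tub's middle, as the spec allows. The drain hole is at (358,215.6) and the grip top at (332.5,220.6), 73 mm off the axis. The side camera reads about 1 px off, so I trust the top one. The jaws will go along the tub's long side (124°). I'm moving over now.

```bash
python3 -m pendant '[[[34,-38,0,0,0,0,-0.5],[35,-38,0,0,0,0,-0.5],[34,-38,0,0,0,0,-0.5],[35,-38,0,0,0,0,-0.5],[34,-37,0,0,0,0,-0.5],[34,-37,0,0,0,0,-0.5],[35,-38,0,0,0,0,-0.5],[34,-38,0,0,0,0,-0.5],[35,-38,0,0,0,0,-0.5]]]' 60; python3 -m pendant '[[[34,-38,0,0,0,0,-0.5],[35,-38,0,0,0,0,-0.5],[34,-38,0,0,0,0,-0.5],[35,-37,0,0,0,0,-0.5],[34,-37,0,0,0,0,-0.5],[35,-37,0,0,0,0,-0.5],[34,-37,0,0,0,0,-0.5],[34,-37,0,0,0,0,-0.5],[34,-37,0,0,0,0,-0.5],[0,0,0,0,0,-6,-0.5],[0,0,0,0,0,-6,-0.5],[0,0,0,0,0,0,-0.5]]]'
```

```text
time: 1.23
tool_pos: [0.4043, -0.1681, 0.2392]
ee_rot: [-0.0, 0.981, 0.193, -0.0]
force: [1.3, 0.1, -0.2]
opening: 0.748
time: 2.72
tool_pos: [0.5629, 0.258, 0.2387]
ee_rot: [0.0, 0.956, 0.294, -0.001]
force: [0.9, 0.4, 0.4]
opening: 0.753
```

```bash
python3 -m pendant '[[[0,-1,45,0,0,0,-0.5],[0,0,50,0,0,0,-0.5],[0,0,40,0,0,0,-0.5],[0,0,0,0,0,0,-0.5],[0,0,0,0,0,0,-0.5]]]'
python3 - <<'E'
from h import *
for n,w in (("top",(150,170)),("side",(210,180))):
    im=np.ascontiguousarray(grab_frame(n)[:,:,::-1]); im=cv2.resize(im,None,fx=4,fy=4,interpolation=cv2.INTER_CUBIC)
    p=sense()["tool_pos"]; print(p)
    for z in (0,):
        u=proj(n,p)*4+1.5; cv2.circle(im,(int(u[0]),int(u[1])),3,(0,255,0),-1)
    x,y=w; cv2.imwrite(f"pics/g1_{n}.png",im[y*4:y*4+560,x*4:x*4+520])
E
```

```text
time: 3.35
tool_pos: [0.5637, 0.2596, 0.1059]
ee_rot: [-0.0, 0.956, 0.294, 0.001]
force: [0.3, -0.2, -0.0]
opening: 0.748
[0.56406291 0.25981925 0.10656106]
[0.56407612 0.25984896 0.10675522]
```

View pics/g1_top.png

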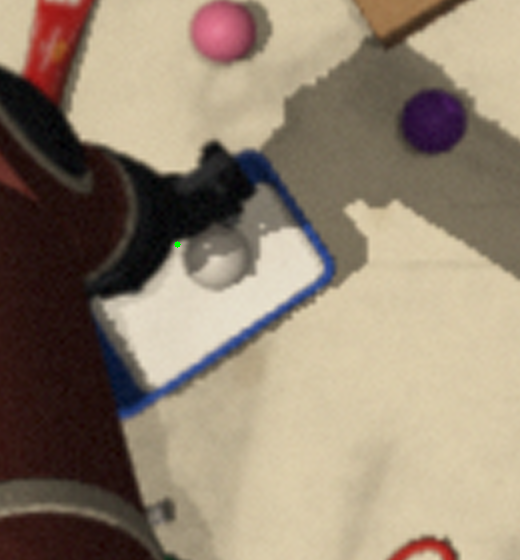

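View pics/g1_side.png

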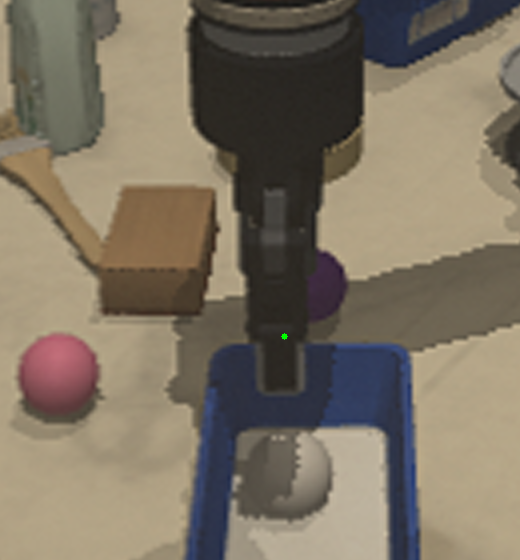

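The side view has the finger at column ~281 in line with the ball at ~284, so I'm going down onto the ball.

```bash
python3 -m pendant '[[[0,0,30,0,0,0,-0.5],[0,0,30,0,0,0,-0.5],[0,0,20,0,0,0,-0.5],[0,0,9,0,0,0,-0.5],[0,0,0,0,0,0,-0.5],[0,0,0,0,0,0,-0.5]]]' 35; python3 -m pendant '[[[0,0,0,0,0,0,0.1],[0,0,0,0,0,0,0.3],[0,0,0,0,0,0,0.5],[0,0,0,0,0,0,0.5]]]' 35
```

```text
time: 4.2
tool_pos: [0.5633, 0.2595, 0.0164]
ee_rot: [-0.0, 0.956, 0.294, 0.001]
force: [0.6, 1.3, 0.7]
opening: 0.751
time: 4.7
tool_pos: [0.5634, 0.2591, 0.0163]
ee_rot: [0.0, 0.956, 0.294, 0.001]
force: [0.0, -0.4, 5.3]
opening: 0.491
```

```bash
python3 -m pendant '[[[0,0,-4,0,0,0,0.6],[0,0,-15,0,0,0,0.6],[0,0,-40,0,0,0,0.6],[0,0,-45,0,0,0,0.6],[0,0,-40,0,0,0,0.6],[0,0,-10,0,0,0,0.6],[0,0,0,0,0,0,0.6]]]'
python3 - <<'E'
from h import *
for n,w in (("top",(150,170)),("side",(210,130))):
    im=np.ascontiguousarray(grab_frame(n)[:,:,::-1]); im=cv2.resize(im,None,fx=4,fy=4,interpolation=cv2.INTER_CUBIC)
    p=sense()["tool_pos"]; print(p,sense()["opening"])
    u=proj(n,p)*4+1.5; cv2.circle(im,(int(u[0]),int(u[1])),3,(0,255,0),-1)
    x,y=w; cv2.imwrite(f"pics/g2_{n}.png",im[y*4:y*4+560,x*4:x*4+520])
E
```

```text
time: 5.58
tool_pos: [0.5623, 0.2589, 0.1695]
ee_rot: [-0.0, 0.956, 0.294, 0.0]
force: [-0.2, -0.4, -2.1]
opening: 0.493
[0.56170859 0.25847147 0.16823053] 0.49486403967857673
[0.56144518 0.25830519 0.16754515] 0.49310872205698814
```

View pics/g2_side.png

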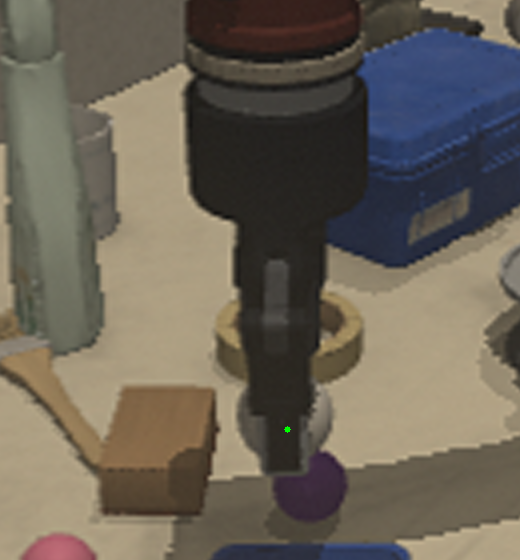

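View pics/g2_top.png

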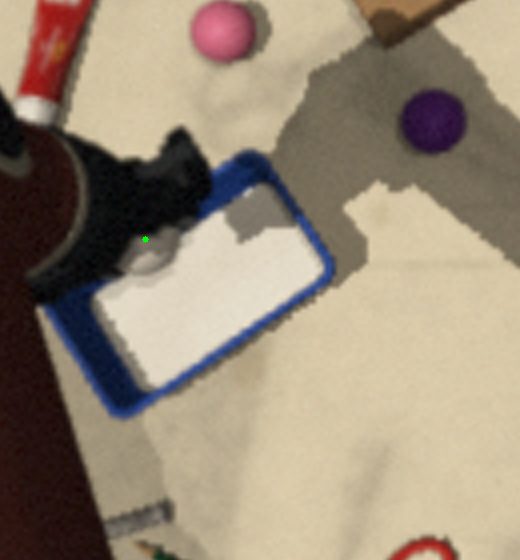

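The ball is held, with its centre about 9 mm above the TCP. Carrying it over to the dish.

```bash
python3 -m pendant '[[[-8,15,0,0,0,0,0.6],[-20,36,0,0,0,0,0.6],[-24,44,0,0,0,0,0.6],[-24,44,0,0,0,0,0.6],[-24,44,0,0,0,0,0.6],[-24,44,0,0,0,0,0.6],[-24,44,0,0,0,0,0.6],[-24,43,0,0,0,0,0.6],[-17,30,0,0,0,0,0.6],[-7,14,0,0,0,0,0.6],[0,0,0,0,0,0,0.6],[0,0,0,0,0,0,0.6]]]';python3 -m pendant '[[[0,0,20,0,0,0,0.6],[0,0,20,0,0,0,0.6],[0,0,10,0,0,0,0.6],[0,0,0,0,0,0,0.6],[0,0,0,0,0,0,0.6]]]'
cat > ov2.py <<'E'
import sys
from ov import *
# C x y, gdir deg, tag
cx,cy,g=map(float,sys.argv[1:4]);tag=sys.argv[4]; zs=float(sys.argv[5]) if len(sys.argv)>5 else .05
s=sense();p=s["tool_pos"];print(p,s["opening"])
for n,w in (("top",(290,150)),("side",(280,120))):
    raw=np.ascontiguousarray(grab_frame(n)[:,:,::-1]); im=ov(n,raw,np.array([cx,cy]),np.radians(g),zs)
    u=proj(n,p)*4+1.5; cv2.circle(im,(int(u[0]),int(u[1])),3,(0,255,255),-1)
    x,y=w; cv2.imwrite(f"pics/{tag}_{n}.png",im[y*4:y*4+480,x*4:x*4+560]);cv2.imwrite(f"pics/{tag}_{n}_raw.png",raw)
E
python3 ov2.py .600 -.148 104.2 p1
```

```text
time: 7.18
tool_pos: [0.6019, -0.1444, 0.1691]
ee_rot: [-0.001, 0.955, 0.296, 0.0]
force: [0.3, -0.7, -1.3]
opening: 0.497
time: 7.8
tool_pos: [0.6026, -0.1467, 0.1202]
ee_rot: [0.0, 0.956, 0.295, 0.001]
force: [-0.0, -0.6, -0.9]
opening: 0.496
[ 0.60261588 -0.14672895  0.120198  ] 0.49635928122167017
```

View pics/p1_top.png

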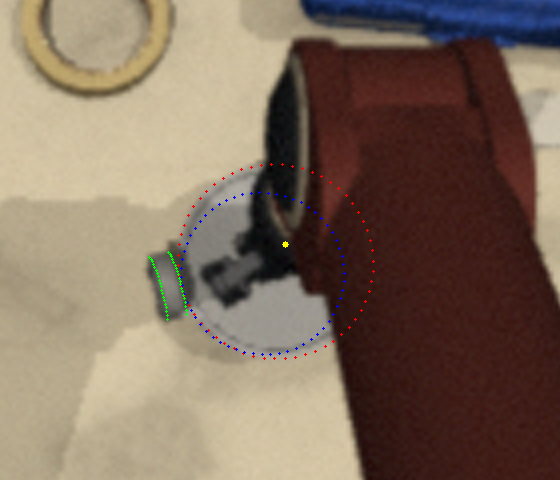

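View pics/p1_side.png

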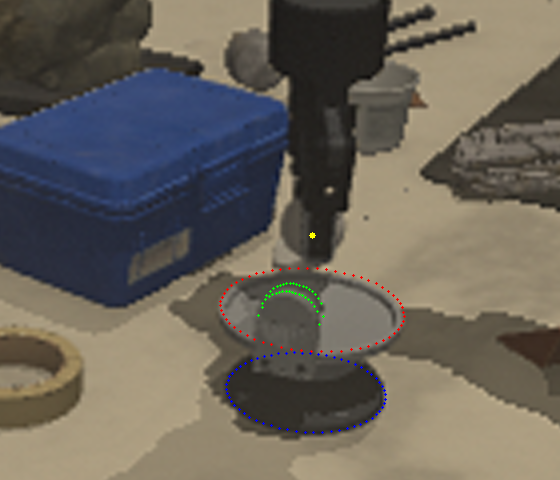

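```bash
python3 -m pendant '[[[-1,1,15,0,0,0,0.6],[0,0,15,0,0,0,0.6],[0,0,10,0,0,0,0.6],[0,0,5,0,0,0,0.6],[0,0,2,0,0,0,0.6],[0,0,0,0,0,0,0.6],[0,0,0,0,0,0,0.6]]]';python3 -m pendant '[[[0,0,1,0,0,0,0.6],[0,0,0,0,0,0,0.6]]]'
```

```text
time: 8.78
tool_pos: [0.602, -0.1487, 0.0728]
ee_rot: [0.0, 0.956, 0.294, 0.0]
force: [0.3, 0.1, -2.1]
opening: 0.498
time: 9.02
tool_pos: [0.6016, -0.1486, 0.0714]
ee_rot: [0.0, 0.956, 0.294, 0.0]
force: [0.2, 0.8, -2.2]
opening: 0.495
```

```bash
python3 ov2.py .600 -.1485 104.2 p2
```

```text
[ 0.6016252  -0.14862875  0.07141648] 0.49451059138564085
```

View pics/p2_side.png

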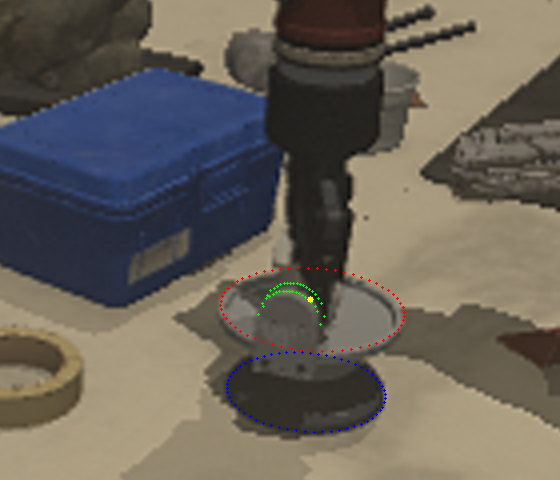

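```bash
python3 -m pendant '[[[0,0,1,0,0,0,0.6],[0,0,0,0,0,0,0.6]]]';python3 -m pendant '[[[0,0,1,0,0,0,0.6],[0,0,0,0,0,0,0.6]]]'
```

```text
time: 9.38
tool_pos: [0.6015, -0.1486, 0.0702]
ee_rot: [-0.0, 0.956, 0.294, -0.0]
force: [-0.2, 0.1, -1.2]
opening: 0.491
time: 9.62
tool_pos: [0.6015, -0.1486, 0.0692]
ee_rot: [-0.0, 0.956, 0.294, -0.0]
force: [-0.2, 0.8, -1.6]
opening: 0.49
```

```bash
python3 -m pendant '[[[0,0,1,0,0,0,0.6],[0,0,0,0,0,0,0.6]]]'
```

```text
time: 9.88
tool_pos: [0.6018, -0.1486, 0.0686]
ee_rot: [0.0, 0.956, 0.294, 0.0]
force: [-1.0, -0.2, 0.1]
opening: 0.492
```

Force moved from −1.6 to +0.1 N, so the ball is touching. Opening gradually, then straight up.

```bash
python3 -m pendant '[[[0,0,0,0,0,0,-0.1],[0,0,0,0,0,0,-0.2],[0,0,0,0,0,0,-0.3],[0,0,0,0,0,0,-0.3],[0,0,0,0,0,0,-0.3]]]'; python3 -m pendant '[[[0,0,-4,0,0,0,-0.3],[0,0,-12,0,0,0,-0.3],[0,0,-30,0,0,0,-0.3],[0,0,-40,0,0,0,-0.3],[0,0,-20,0,0,0,-0.3],[0,0,0,0,0,0,-0.3]]]'; python3 ov2.py .600 -.1485 104.2 p3
```

```text
time: 10.5
tool_pos: [0.6016, -0.1486, 0.0683]
ee_rot: [-0.0, 0.956, 0.294, 0.0]
force: [-0.1, 0.3, -0.9]
opening: 0.65
time: 11.25
tool_pos: [0.603, -0.1488, 0.1771]
ee_rot: [0.001, 0.956, 0.294, 0.002]
force: [0.1, -0.2, 0.5]
opening: 0.648
[ 0.60302526 -0.14877304  0.17708284] 0.6479915031103638
```

View pics/p3_side.png

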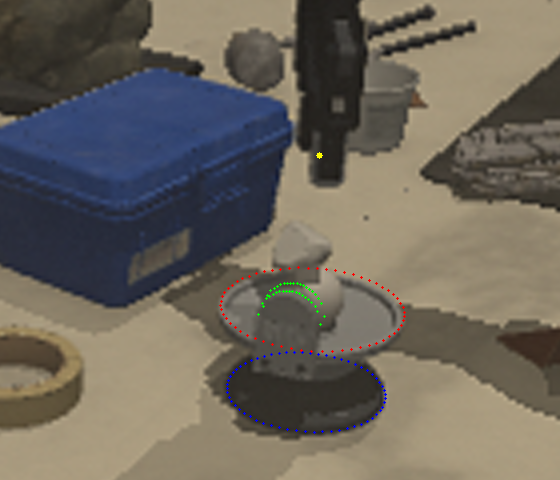

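View pics/p3_top.png

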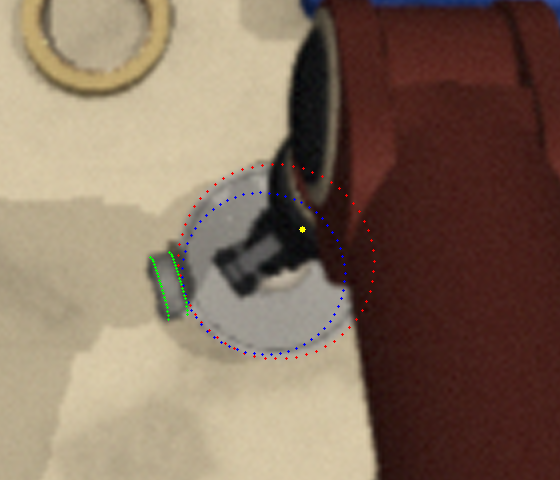

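The side view shows the ball sitting in the dish behind the grip, at crop (322,298). Now moving over the grip and turning the jaws to its thickness.

```bash
python3 -m pendant '[[[0,0,0,0,0,10.2,-0.05],[0,0,0,0,0,10.3,-0.05],[-2,-25,0,0,0,0,-0.05],[-1,-35,0,0,0,0,-0.05],[-1,-15,20,0,0,0,-0.05],[0,0,20,0,0,0,-0.05],[0,0,0,0,0,0,-0.05],[0,0,0,0,0,0,-0.05]]]'; python3 ov2.py .600 -.1485 104.2 p4; python3 -c "
from h import *
print(R.from_quat(sense()['ee_rot'][[1,2,3,0]]).as_matrix().round(4))"
```

```text
time: 12.35
tool_pos: [0.58, -0.0771, 0.1342]
ee_rot: [0.0, 0.993, 0.119, -0.0]
force: [0.2, -0.6, 1.2]
opening: 0.527
[ 0.58003144 -0.07709061  0.13421974] 0.5271055190399676
[[ 9.716e-01  2.365e-01  1.200e-03]
 [ 2.365e-01 -9.716e-01 -2.000e-04]
 [ 1.100e-03  4.000e-04 -1.000e+00]]
```

View pics/p4_side.png

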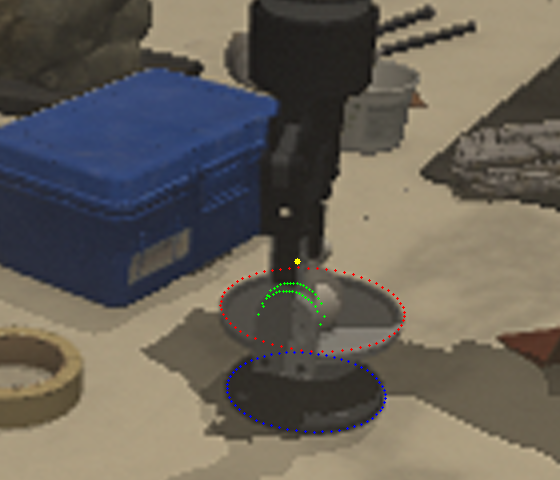

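View pics/p4_top.png

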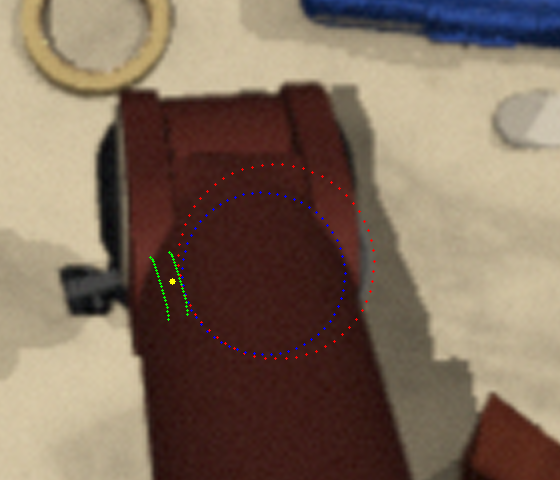

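```bash
python3 -m pendant '[[[2,0,12,0,0,0,-0.05],[0,0,12,0,0,0,-0.05],[0,0,10,0,0,0,-0.05],[0,0,8,0,0,0,-0.05],[0,0,5,0,0,0,-0.05],[0,0,0,0,0,0,-0.05],[0,0,0,0,0,0,-0.05]]]' 20; python3 ov2.py .600 -.1485 104.2 p5
```

```text
time: 13.32
tool_pos: [0.5822, -0.0763, 0.0876]
ee_rot: [0.0, 0.993, 0.119, 0.0]
force: [0.1, 0.6, 1.4]
opening: 0.523
[ 0.58217444 -0.07625094  0.08763997] 0.5230071168964698
```

View pics/p5_side.png

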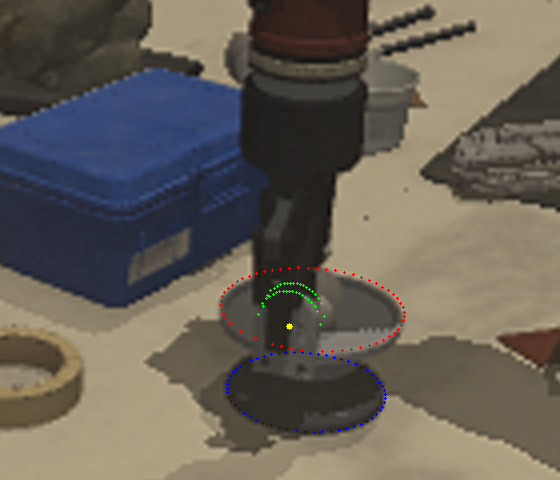

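```bash
python3 -m pendant '[[[0,0,0,0,0,0,0.3],[0,0,0,0,0,0,0.6],[0,0,0,0,0,0,0.8],[0,0,0,0,0,0,0.9],[0,0,0,0,0,0,0.9],[0,0,0,0,0,0,0.9]]]' 20; python3 -c "
from h import *
s=sense();print(s['force'],s['ft_torque'],s['tool_pos'])"
```

```text
time: 14.18
tool_pos: [0.5817, -0.0756, 0.0876]
ee_rot: [-0.0, 0.993, 0.12, -0.0]
force: [-3.0, 2.9, 4.0]
opening: 0.136
[-2.95004052  2.93157837  4.03938415] [ 0.48502684  0.40520227 -0.15505214] [ 0.58172036 -0.07557382  0.08755524]
```

The jaws closed on the plate at 11.6 mm (12 mm expected). Grip position and yaw put the axis at (0.599,−0.1475), which agrees with vision (0.600,−0.1485). Gripping firmly, then starting the turn.

```bash
python3 -m pendant '[[[0,0,0,0,0,0,1],[0,0,0,0,0,0,1],[0,0,0,0,0,0,1]]]' 80;python3 -m pendant '[[[-3.9,0.1,0,0,0,-3,1],[-3.9,0.1,0,0,0,-3,1],[-3.9,0.1,0,0,0,-3,1],[0,0,0,0,0,0,1],[0,0,0,0,0,0,1]]]' ; python3 -c "
from h import *
s=sense();print(s['force'],s['ft_torque'],s['tool_pos'])"
```

```text
time: 14.55
tool_pos: [0.5817, -0.0756, 0.0876]
ee_rot: [-0.0, 0.993, 0.12, -0.0]
force: [-2.3, 3.0, 4.5]
opening: 0.131
time: 15.18
tool_pos: [0.5718, -0.0794, 0.0876]
ee_rot: [-0.0, 0.98, 0.197, 0.001]
force: [0.6, 3.5, 2.8]
opening: 0.132
[0.55797214 3.54349235 2.81345484] [ 0.54560417 -0.07140935  0.08401041] [ 0.57182037 -0.07943241  0.08763465]
```

```bash
python3 -m pendant '[[[-6.4,0.3,0,0,0,-5,1],[-6.5,0.3,0,0,0,-5,1],[-6.4,0.3,0,0,0,-5,1],[-6.5,0.3,0,0,0,-5,1],[-6.4,0.3,0,0,0,-5,1],[-3.9,0.1,0,0,0,-3,1],[0,0,0,0,0,0,1],[0,0,0,0,0,0,1]]]'
cat > st.py <<'E'
from h import *
s=sense();p=s['tool_pos'];M=R.from_quat(s['ee_rot'][[1,2,3,0]]).as_matrix()
print(s['force'].round(1),s['ft_torque'].round(2),p.round(4),"tilt",np.degrees(np.arccos(-M[2,2])).round(2),"gripdir",np.degrees(np.arctan2(-M[1,1],-M[0,1])).round(2),"axis",(p+.074*M[:,1])[:2].round(4),s['q'].round(2))
E
python3 st.py
```

```text
time: 16.18
tool_pos: [0.5425, -0.1008, 0.0876]
ee_rot: [-0.0, 0.904, 0.428, 0.0]
force: [0.0, 3.6, 5.8]
opening: 0.127
[0.  3.6 5.8] [0.76 0.11 0.17] [ 0.5425 -0.1008  0.0876] tilt 0.04 gripdir 140.72 axis [ 0.5997 -0.1477] [ 0.35  0.68 -0.32  1.86  0.33  0.65 -0.86]
```

```bash
python3 -m pendant '[[[-6.4,0.3,0,0,0,-5,1],[-6.5,0.3,0,0,0,-5,1],[-6.4,0.3,0,0,0,-5,1],[-6.5,0.3,0,0,0,-5,1],[-6.4,0.3,0,0,0,-5,1],[-6.5,0.3,0,0,0,-5,1],[0,0,0,0,0,0,1],[0,0,0,0,0,0,1]]]'; python3 st.py;  python3 -m pendant '[[[-6.4,0.3,0,0,0,-5,1],[-6.5,0.3,0,0,0,-5,1],[-6.4,0.3,0,0,0,-5,1],[-6.4,0.3,0,0,0,-5,1],[0,0,0,0,0,0,1],[0,0,0,0,0,0,1]]]'; python3 st.py; python3 ov2.py .5997 -.1477 191.8 p6
```

```text
time: 17.18
tool_pos: [0.5264, -0.136, 0.0875]
ee_rot: [-0.0, 0.762, 0.648, -0.0]
force: [-2.0, 3.1, 7.4]
opening: 0.125
[-2.   3.1  7.4] [0.71 0.2  0.26] [ 0.5264 -0.136   0.0875] tilt 0.01 gripdir 170.72 axis [ 0.5994 -0.148 ] [ 0.52  0.7  -0.47  1.88  0.48  0.68 -0.41]
time: 17.92
tool_pos: [0.5264, -0.1617, 0.0876]
ee_rot: [-0.0, 0.638, 0.77, -0.0]
force: [-2.8, 2.5, 7.4]
opening: 0.124
[-2.8  2.5  7.4] [0.69 0.34 0.23] [ 0.5264 -0.1617  0.0876] tilt 0.06 gripdir -169.28 axis [ 0.5991 -0.148 ] [ 0.62  0.73 -0.58  1.86  0.57  0.73 -0.1 ]
[ 0.52638916 -0.16173732  0.08758442] 0.12372162546909568
```

View pics/p6_side.png

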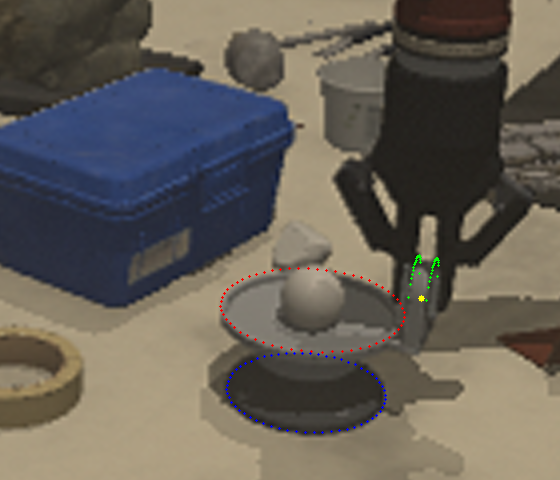

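View pics/p6_top.png

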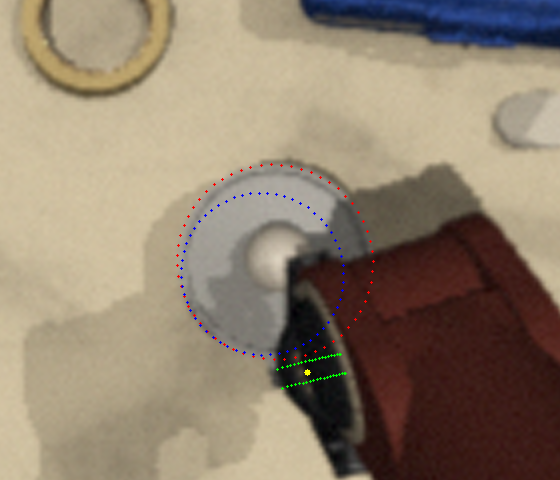

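Both views show the dish seated and level with the ball in its middle (side crop 312,300). The turn is 87° so far, so I'll add 3° and then try a small lift.

```bash
python3 -m pendant '[[[-3.9,0.1,0,0,0,-3,1],[0,0,0,0,0,0,1],[0,0,0,0,0,0,1],[0,0,0,0,0,0,1]]]' 90; python3 st.py;  python3 -m pendant '[[[0,0,-1,0,0,0,1],[0,0,-1,0,0,0,1],[0,0,-1,0,0,0,1],[0,0,0,0,0,0,1],[0,0,0,0,0,0,1]]]'; python3 st.py
```

```text
time: 18.52
tool_pos: [0.5273, -0.1654, 0.0876]
ee_rot: [-0.0, 0.618, 0.787, -0.0]
force: [-2.7, 3.3, 7.4]
opening: 0.125
[-2.7  3.3  7.4] [0.74 0.35 0.26] [ 0.5273 -0.1654  0.0876] tilt 0.06 gripdir -166.28 axis [ 0.5992 -0.1478] [ 0.63  0.73 -0.59  1.85  0.59  0.74 -0.05]
time: 19.15
tool_pos: [0.5274, -0.166, 0.0899]
ee_rot: [-0.0, 0.618, 0.786, -0.0]
force: [2.8, 1.5, -6.4]
opening: 0.133
[ 2.8  1.5 -6.4] [ 0.43 -0.26  0.06] [ 0.5274 -0.166   0.0899] tilt 0.05 gripdir -166.3 axis [ 0.5993 -0.1484] [ 0.64  0.73 -0.59  1.85  0.58  0.74 -0.04]
```

```bash
python3 -m pendant '[[[0,0,-1,0,0,0,1],[0,0,-1,0,0,0,1],[0,0,0,0,0,0,1],[0,0,0,0,0,0,1]]]'; python3 st.py; python3 ov2.py .5993 -.148 193.7 p7 .054
```

```text
time: 19.65
tool_pos: [0.5275, -0.1659, 0.0925]
ee_rot: [-0.0, 0.618, 0.786, -0.0]
force: [1.4, 1.9, -4.7]
opening: 0.124
[ 1.4  1.9 -4.7] [ 0.33 -0.01  0.06] [ 0.5275 -0.1659  0.0925] tilt 0.03 gripdir -166.29 axis [ 0.5994 -0.1484] [ 0.64  0.73 -0.6   1.85  0.58  0.75 -0.04]
[ 0.52748491 -0.16593898  0.09246521] 0.12427062722306963
```

View pics/p7_side.png

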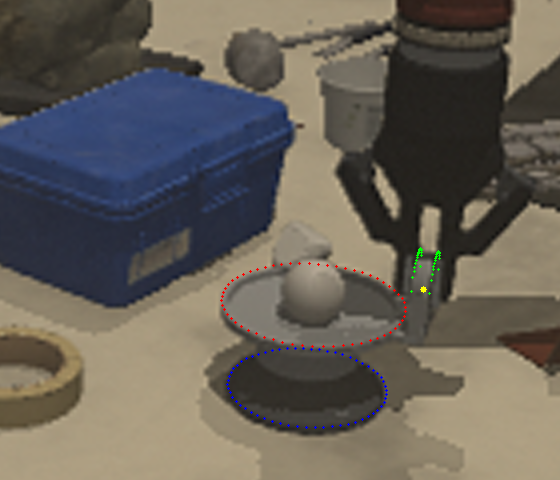

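The dish has risen with the tool, is level, and the force is dropping. Continuing slowly.

```bash
python3 -m pendant '[[[0,0,-1,0,0,0,1],[0,0,-2,0,0,0,1],[0,0,-2,0,0,0,1],[0,0,-1,0,0,0,1],[0,0,0,0,0,0,1]]]'; python3 st.py;python3 -m pendant '[[[0,0,-1,0,0,0,1],[0,0,-2,0,0,0,1],[0,0,-2,0,0,0,1],[0,0,-1,0,0,0,1],[0,0,0,0,0,0,1]]]'; python3 st.py
```

```text
time: 20.38
tool_pos: [0.5273, -0.166, 0.0984]
ee_rot: [-0.0, 0.618, 0.786, -0.0]
force: [-0.4, 1.8, -2.3]
opening: 0.128
[-0.4  1.8 -2.3] [0.18 0.3  0.05] [ 0.5273 -0.166   0.0984] tilt 0.05 gripdir -166.3 axis [ 0.5992 -0.1484] [ 0.64  0.72 -0.6   1.85  0.57  0.76 -0.04]
time: 21.0
tool_pos: [0.528, -0.1661, 0.1046]
ee_rot: [0.0, 0.618, 0.786, 0.0]
force: [0.4, -0.4, -4.6]
opening: 0.13
[ 0.4 -0.4 -4.6] [-0.03  0.13 -0.02] [ 0.528  -0.1661  0.1046] tilt 0.05 gripdir -166.31 axis [ 0.5999 -0.1486] [ 0.65  0.71 -0.61  1.84  0.57  0.77 -0.03]
```

```bash
python3 -m pendant '[[[0,0,-2,0,0,0,1],[0,0,-4,0,0,0,1],[0,0,-6,0,0,0,1],[0,0,-9,0,0,0,1],[0,0,-10,0,0,0,1],[0,0,-10,0,0,0,1],[0,0,-10,0,0,0,1],[0,0,-9,0,0,0,1],[0,0,-6,0,0,0,1],[0,0,-4,0,0,0,1],[0,0,-2,0,0,0,1],[0,0,0,0,0,0,1]]]'; python3 -m pendant '[[[0,0,0,0,0,0,1],[0,0,0,0,0,0,1],[0,0,0,0,0,0,1],[0,0,0,0,0,0,1],[0,0,0,0,0,0,1],[0,0,0,0,0,0,1],[0,0,0,0,0,0,1],[0,0,0,0,0,0,1]]]';python3 st.py; python3 ov2.py .5995 -.1484 193.7 p8 .139
```

```text
time: 22.5
tool_pos: [0.5277, -0.1658, 0.1762]
ee_rot: [-0.0, 0.618, 0.787, -0.0]
force: [0.1, 0.3, -3.8]
opening: 0.13
time: 23.5
tool_pos: [0.5277, -0.1658, 0.1763]
ee_rot: [-0.0, 0.618, 0.787, 0.0]
force: [0.8, 0.7, -3.8]
opening: 0.127
[ 0.8  0.7 -3.8] [-0.05  0.21  0.01] [ 0.5277 -0.1658  0.1763] tilt 0.0 gripdir -166.28 axis [ 0.5996 -0.1482] [ 0.69  0.62 -0.68  1.77  0.48  0.92  0.05]
[ 0.52772042 -0.16575283  0.17633003] 0.12655535986002137
```

View pics/p8_side.png

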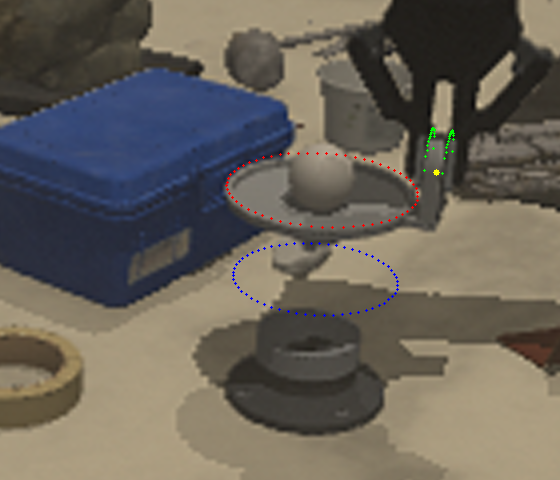

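View pics/p8_top.png

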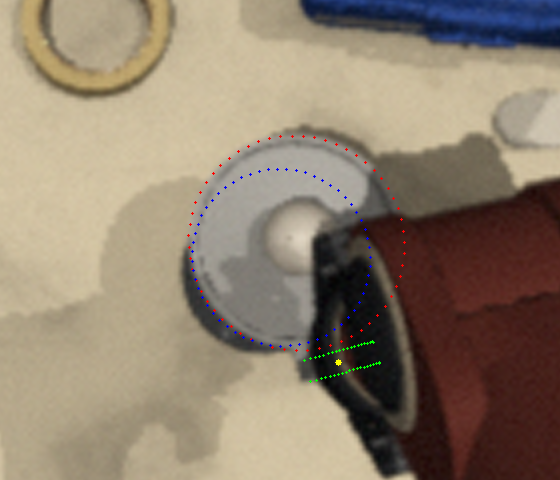

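View pics/p8_side_raw.png

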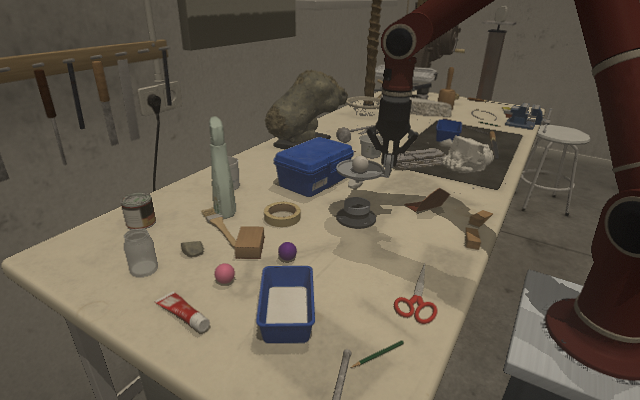

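Run:
```python
from h import *
print((proj("side",[.5995,-.1484,.1655])-[280,120])*4+1.5,(proj("top",[.5995,-.1484,.1655])-[290,150])*4+1.5)
im=cv2.imread("pics/p8_side_raw.png");cv2.imwrite("pics/p8c.png",cv2.resize(im[145:190,325:410],None,fx=9,fy=9,interpolation=cv2.INTER_CUBIC))
# expected lip ellipse vs tilt: extremes
a=np.linspace(0,2*np.pi,400);P=np.array([proj("side",[.5995+.063*np.cos(k),-.1484+.063*np.sin(k),.155]) for k in a]);P=(P-[325,145])*9+4
for i in (P[:,0].argmin(),P[:,0].argmax(),P[:,1].argmin(),P[:,1].argmax()): print(P[i].round())
```

```text
[322.67570339 173.04213828] [299.12012828 238.85939318]
[105. 191.]
[535. 214.]
[290. 119.]
[349. 286.]
```

View pics/p8c.png

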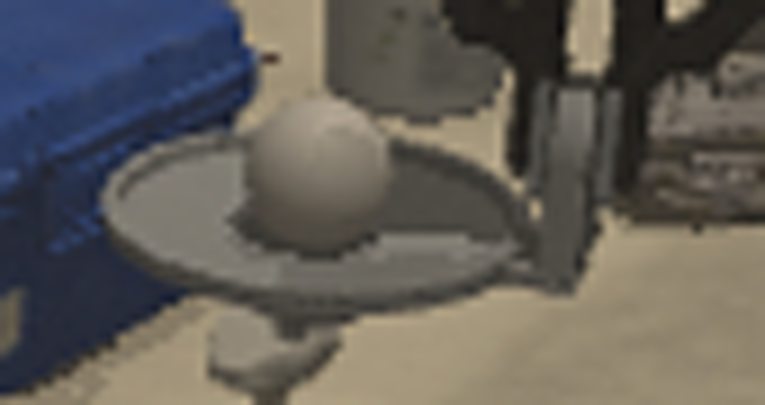

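Everything checks out: the ball is at (321,178) in the side crop against a predicted (323,173), which is the same ~1 px bias the side camera has shown throughout. The lip matches a level dish to within about 1°. Handing in.

```bash
python3 -c "
from bench import *
print(sense()['force'],abs(sense()['qd']).max()); print(finish_job())"
```

```text
[ 0.20156846  0.3293672  -2.51163235] 0.0029986171228415775
the job is handed in; nothing more can be done
None
```

I lifted the light stone ball out of the tub, set it in the middle of the locked dish and let go of it. I then gripped the upright plate at 80 N (90 N for the lift), turned the dish 90° anticlockwise and raised it straight up. I handed the job in holding it about 89 mm above the stand, at roughly 24 s. `finish_job()` reports no verdict, so the result below rests on my own checks.

- **Dish:** the tool was level (0.0°), the dish axis was within about 1 mm of the stand's axis, and the arm was still. The wrist load of 2.5–3.8 N fits the dish plus the ball.
- **Ball:** both views showed it in the middle of the dish. The dish's rim looked level to within about 1° in the side picture.
- **Surroundings:** the tub was standing where it started, and the bystanders looked undisturbed.
- **Disagreements:** the side camera read about 1 px low against the top camera throughout, so I relied mostly on the top view and the feel of the contact. The first 3 mm of the lift pulled at 6.4 N, about 3 N over the weight. That faded as the pins came free.

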